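# Line up the threads by height on the thread rail

## Task

Line up the four loose threads on the table (the thread cone, the slim spool, the stubby wooden spool and the little bobbin) by height on the wooden thread rail behind the sewing machine: the tallest on the cork mark next to the brass thread guide, then step by step down to the lowest on the mark at the far end. Stand each one upright in the middle of its own mark and let go.

Things in the scene. Friction and masses are not known exactly. Their poses are not given: they have to be found in the camera images.
- thread_cone: grey cone of thread: the tallest, 86 mm high, widest at the foot (about 54 mm), narrow neck at the top; to touch it is a plain cylinder 45 mm in diameter. Grip it across its body. Stands upright on the table at the start. Origin at the centre of its underside, z up its axis; round, so its yaw does not matter.
- slim_spool: slim straight spool of dark thread with white end flanges: second tallest, 61 mm high, 29 mm in diameter. Stands upright on the table at the start. Origin at the centre of its underside, z up its axis; round, so its yaw does not matter.
- wooden_spool: short stubby spool with brown wooden flanges: third in height, 36 mm high, 33 mm in diameter. Stands upright on the table at the start. Origin at the centre of its underside, z up its axis; round, so its yaw does not matter.
- bobbin: small dark steel sewing-machine bobbin: the lowest, a disc 12 mm high, 24 mm in diameter, with holes in its flanges. Stands upright on the table at the start. Origin at the centre of its underside, z up its axis; round, so its yaw does not matter.
- thread_rail: fixed wooden board, 370 mm long (its y), 80 mm wide (its x, +x away from the robot), top 12 mm over the table, origin under its middle. The marks lie along its y at x = -4 mm; lip 5 mm high along its far edge; thread guide at either end, a small screw head at the other. The sewing machine before it fills x 0.30 to 0.47 m, y -0.09 to 0.32 m up to 0.29 m high: go round its left end or well over it
- thread_guide: small brass thread guide, a pin 7 mm thick with an eye 32 mm wide (across the rail) on top, 54 mm high, fixed on the rail at one end of the row of marks. Origin at its foot, level with the rail's top, in line with the marks; the centre of the nearest mark is 60 mm away, the others 130, 200 and 270 mm
- mark_1: flat round cork mark, 58 mm across with a thin dark rim, fixed on the rail. Origin at its centre, level with the rail's top (12 mm above the table); the cork surface is 1 mm higher. The four marks look alike, 70 mm apart in a row along the rail; their numbers do not tell their order in the row: go by position
- mark_2: flat round cork mark, 58 mm across with a thin dark rim, fixed on the rail. Origin at its centre, level with the rail's top (12 mm above the table); the cork surface is 1 mm higher. The four marks look alike, 70 mm apart in a row along the rail; their numbers do not tell their order in the row: go by position
- mark_3: flat round cork mark, 58 mm across with a thin dark rim, fixed on the rail. Origin at its centre, level with the rail's top (12 mm above the table); the cork surface is 1 mm higher. The four marks look alike, 70 mm apart in a row along the rail; their numbers do not tell their order in the row: go by position
- mark_4: flat round cork mark, 58 mm across with a thin dark rim, fixed on the rail. Origin at its centre, level with the rail's top (12 mm above the table); the cork surface is 1 mm higher. The four marks look alike, 70 mm apart in a row along the rail; their numbers do not tell their order in the row: go by position
Mind the look-alikes: they are no part of the job. Several things have the shape of the slim_spool; the one meant has the colours described above.

How it is judged (in metres and radians):
At the end, for the whole second after the job is handed in: Counted from the thread guide, the marks carry the thread cone, the slim spool, the wooden spool and the bobbin; each stands upright (within 0.12 rad) on its mark, its centre within 14 mm of the mark's centre both along and across the rail, at rest and released (horizontal distance between thread_cone and thread_guide between 0.046 and 0.074 m and x of thread_cone in the frame of thread_rail between -0.018 and 0.01 m and z of thread_cone in the frame of thread_rail between 0.01 and 0.017 m and angle between each of thread_cone, slim_spool, wooden_spool, bobbin's own z axis and vertical below 0.12 rad and linear speed of each of thread_cone, slim_spool, wooden_spool, bobbin below 0.02 m/s and horizontal distance between slim_spool and thread_guide between 0.116 and 0.144 m and x of slim_spool in the frame of thread_rail between -0.018 and 0.01 m and z of slim_spool in the frame of thread_rail between 0.01 and 0.017 m and horizontal distance between wooden_spool and thread_guide between 0.186 and 0.214 m and x of wooden_spool in the frame of thread_rail between -0.018 and 0.01 m and z of wooden_spool in the frame of thread_rail between 0.01 and 0.017 m and horizontal distance between bobbin and thread_guide between 0.256 and 0.284 m and x of bobbin in the frame of thread_rail between -0.018 and 0.01 m and z of bobbin in the frame of thread_rail between 0.01 and 0.017 m); the robot touches nothing.
It also fails if it takes over 104 s, if anything falls off the work surface, if the arm or the gripper's body presses on something with over 40 N, if the wrist force passes 120 N, or if a joint passes its speed limit or range.

## Robot

A 6-joint arm with a two-finger parallel gripper is mounted at the origin on a cart in front of the work surface, level with it; the furniture and walls round the work are solid. World frame = base frame: x ahead of the robot, y to its left, z up, the work surface at z = 0. Lengths are in m, angles in degrees, forces in N, time in s.
With the tool pointing down it reaches from about 0.325 to 0.925 m from the base axis. Payload 3.1 kg.
Tool frame: the origin (TCP) lies between the finger pads; the fingertips stand r.tip_extent ahead of it and the grasp point (between the pads) lies 5 mm behind it (r.tip_extent is the distance from the TCP to the fingertips, in m); z points along the fingers, y is the line along which they close (so a half turn about z gives the same grasp; the last joint's range is limited). The gripper opens to 85 mm and grips with 20 to 120 N. Pads are 22 mm wide; open, the fingers measure 114 mm over their backs; the gripper's body (76 mm by 85 mm) begins 54 mm behind the grasp point. The pads swing forward as they close: fully open they stand 13 mm farther back than shut.
Start: joints at [-83.491, 12.427, 92.441, -0, 75.132, -6.429], TCP at [0.14, -0.609, 0.245] pointing down, gripper open.
Joint ranges: [-157.48, 157.48], [-44.54, 120.13], [17.64, 146.25], [-64.5, 244.5], [7.68, 150.69], [-147.95, 147.95]. Speed limits (degrees/s): [159.86, 159.86, 180, 180, 180, 180].

## Interface

Orientations are given as a 3x3 rotation matrix whose columns are the frame's x, y, z axes.
In Python, from cell import r gives the robot as it stands. The module is installed in compiled form; this text tells all that it offers. Calls block until the motion is done:
- r.move_to(position, orientation): joint-space move of the TCP to a pose.
- r.move_straight(position, attitude=None, speed=0.15, until_force=None): straight line of the TCP; attitude=None keeps the orientation; speed is the mean speed in m/s. With until_force (N) it stops when the force on the tool has changed by that much, and returns True; else False.
- r.goto_joints(angles): joint-space move.
- r.gripper_to(opening): opening from 0.0 (shut) to 1.0 (fully open); the grip force is fixed at half the most; returns when the fingers have stopped.
- r.hold(seconds).
- r.solve_ik(position, orientation): joint angles nearest the present ones, or None.
- r.snapshot(name): name is "side" or "top" or "wrist"; returns a dict with "img" (384x512x3 uint8, blue, green, red), "z_map" (384x512 float32, m along the optical axis (not along the pixel's ray), 0 where there is no reading), "intrinsics" (3x3 intrinsics, pixels), "extrinsics" (4x4, takes a point from world to camera coordinates); the wrist camera has in their place "T_tool_cam" (4x4, takes a point from camera to tool coordinates, whose origin is the TCP and whose axes are the flange's). Camera axes: x right, y up, looking along -z (the intrinsics and any distortion apply to the point x, -y, -z); pixel columns grow to the right and rows downward; lengths in m; the calibration is good to about 2 mm. A picture is of the moment at which its call begins: read the wrist's pose just before it.
A pose or a line that the arm cannot do raises r.MotionError and nothing moves.
- r.finish_job(): hands the job in; it is judged then, once.
Trained networks look in the newest picture that a camera, given by its name, has taken for a name from the list of things; names that differ only in an ending like _2 or _b are one class to them, and where a whole thing is asked for, a point or a joint stands for the part that bears it (a point fixed in the world has none). Each returns a list of dicts, best first, with "conf" (0 to 1); they miss things now and then, are a little off and sometimes report something else, mostly with a low value. They report only what shows in the picture. A call takes as long as a camera call. They do not tell look-alikes from the thing itself.
- r.find_in(camera, target): "position" ([x, y, z] in m, in world coordinates, good to about 4 mm: the middle of the surface that is visible of it).
- r.masks_of(camera, target): "region" (384x512 bool, what is visible of it).
Readings, each from a call of its own:
- r.current_t(): time.
- r.current_q(): joint angles.
- r.current_dq(): joint speeds.
- r.current_joint_torque(): joint torques, N m.
- r.current_ee_pos(): TCP position.
- r.current_ee_rot(): TCP orientation.
- r.current_ft_force(): force on the tool from outside, world axes, zero at the start.
- r.current_ft_torque(): the same for the moment, N m.
- r.current_finger_gap(): opening from 0.0 (shut) to 1.0 (fully open).
- r.current_grip_force(): force on a finger pad.
Only numpy, scipy, OpenCV 4.12 (cv2) and the standard library are available. Lean on these libraries where they do the work, as an engineer would, in place of code of your own. Each camera call takes 0.05 s, during which the arm holds its last target. There are 200 camera calls.

## Working session

There is one attempt and no reset: what is moved stays moved. The work goes in short steps, each a Python script; the robot and the scene stay as the last script left them, time stands still between calls to the robot, and variables do not carry over. Pictures are saved under pics/ and viewed, at most 14 in all, crops included, and the job is handed in when it is done.

```bash
mkdir -p pics
cat > h.py <<'E'
from cell import r
import numpy as np, cv2
def world(s):
    K=s["intrinsics"];z=s["z_map"];v,u=np.mgrid[:384,:512]
    p=np.stack([(u-K[0,2])*z/K[0,0],-(v-K[1,2])*z/K[1,1],-z,np.ones_like(z)],-1)
    return (p@np.linalg.inv(s["extrinsics"]).T)[...,:3]
E
python3 - <<'E'
from h import *
print(r.tip_extent,r.current_t(),r.current_ee_rot())
for c in("top","side"):
    s=r.snapshot(c);cv2.imwrite(f"pics/{c}.png",cv2.resize(s["img"],(768,576)));W=world(s)
    E=np.linalg.inv(s["extrinsics"]);print(c,s["intrinsics"][0,0],E[:3,3])
    for n in["thread_cone","slim_spool","wooden_spool","bobbin","thread_guide","mark_1","thread_rail"]:
        for d in r.find_in(c,n):print(n,np.round(d["position"],3),round(d["conf"],2), (lambda p:(s["intrinsics"]@np.array([p[0],-p[1],-p[2]])/-p[2])[:2].round())((s["extrinsics"]@np.append(d["position"],1))[:3]))
E
```

```text
0.014 0.0 [[ 9.74611725e-01  2.23901580e-01 -2.61682985e-04]
 [ 2.23901538e-01 -9.74608668e-01  2.45862095e-03]
 [ 2.95450608e-04 -2.45479202e-03 -9.99996943e-01]]
top 457.2497157065025 [0.3617535  0.10340351 1.35725961]
thread_cone [0.544 0.248 0.07 ] 0.81 [206. 222.]
slim_spool [ 0.594 -0.189  0.063] 0.65 [359. 202.]
bobbin [ 0.526 -0.199  0.014] 0.6 [360. 227.]
thread_guide [0.545 0.242 0.07 ] 0.44 [208. 221.]
mark_1 [0.65  0.131 0.015] 0.86 [247. 189.]
mark_1 [0.658 0.205 0.016] 0.79 [222. 186.]
mark_1 [0.648 0.059 0.018] 0.76 [271. 188.]
mark_1 [ 0.643 -0.009  0.014] 0.56 [294. 190.]
thread_rail [0.661 0.093 0.012] 0.83 [260. 185.]
side 383.5542404046442 [0.67843861 0.69006503 0.76417557]
thread_cone [0.553 0.263 0.06 ] 0.85 [285. 240.]
slim_spool [0.558 0.034 0.041] 0.6 [268. 167.]
slim_spool [ 0.594 -0.182  0.045] 0.46 [246. 113.]
bobbin [ 0.528 -0.192  0.008] 0.43 [268. 119.]
thread_guide [0.66  0.262 0.038] 0.58 [236. 249.]
mark_1 [0.658 0.198 0.013] 0.91 [234. 231.]
mark_1 [0.654 0.134 0.011] 0.9 [234. 209.]
mark_1 [0.643 0.064 0.014] 0.89 [236. 186.]
mark_1 [ 0.64  -0.008  0.009] 0.71 [235. 166.]
thread_rail [0.664 0.146 0.015] 0.68 [230. 212.]
thread_rail [0.652 0.134 0.012] 0.62 [235. 209.]
```

View pics/top.png

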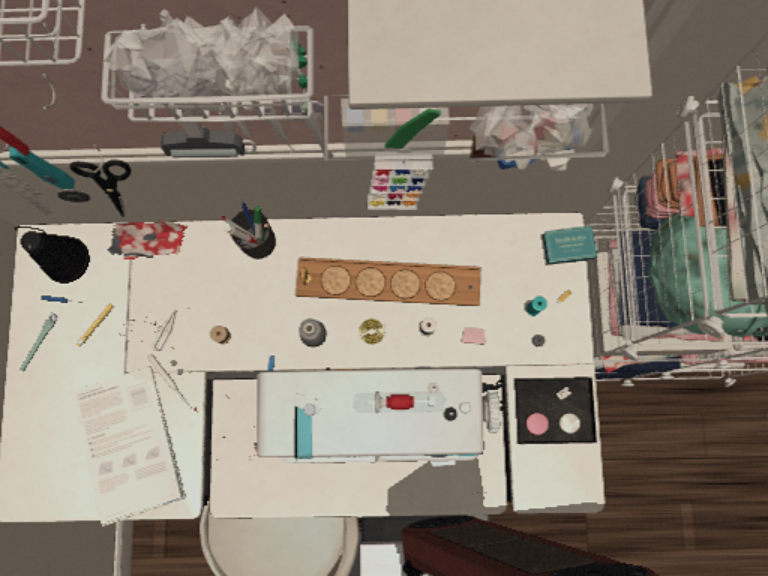

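View pics/side.png

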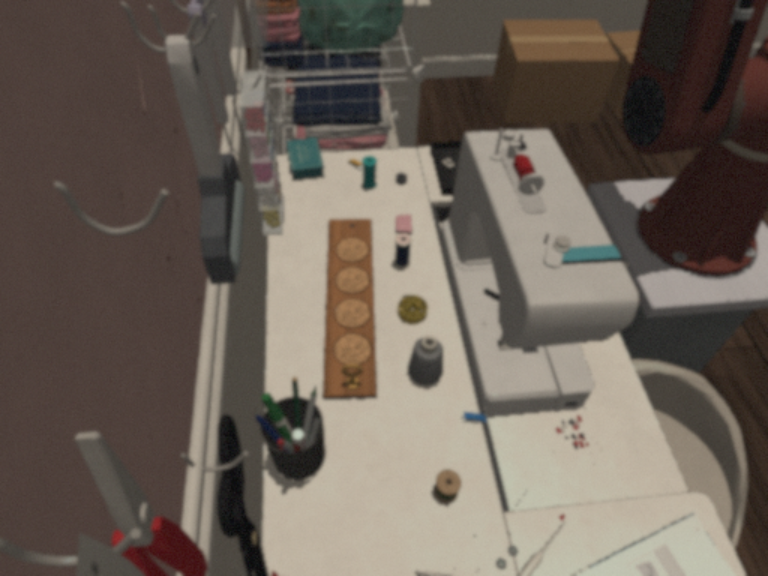

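Run:
```python
from h import *
from scipy.optimize import least_squares
s=r.snapshot("top");W=world(s)
for n,(u,v),R in[("cone",(208,222),.04),("slim",(285,217),.03),("wood",(146,223),.03),("bob",(359,227),.02),("teal",(358,203),.03),("yellow",(247,220),.03)]:
    P=W[v-14:v+15,u-14:u+15].reshape(-1,3);c=W[v,u,:2]
    t=np.median(P[:,2]);Q=P[P[:,2]>t+.006]
    top=Q[Q[:,2]>Q[:,2].max()-.008]
    print(n,"table",t.round(4),"mean",Q.mean(0).round(4),"mid",((Q.min(0)+Q.max(0))/2).round(4),"top",np.r_[top.mean(0),(top.min(0)+top.max(0))/2].round(4),len(Q),len(top))
# marks
img=s["img"]
for m in r.masks_of("top","mark_1"):
    g=m["region"]&(W[...,2]>0.0);print("mark",W[g].mean(0).round(4),((W[g].min(0)+W[g].max(0))/2).round(4),g.sum())
for m in r.masks_of("top","thread_rail")[:1]:
    g=m["region"];print("rail",cv2.minAreaRect(W[g][:,:2].astype(np.float32)))
R=np.diag([1,-1,-1.]);D=[]
for x in(.4,.5,.6,.7):
    for z in(.05,.3,.45):
        for Rm in(R,R@cv2.Rodrigues(np.array([0,.35,0]))[0]):
            q=r.solve_ik([x,0,z],Rm)
            if q is not None:D.append((x,z,*np.array(q)[1:5]))
D=np.array(D);print(len(D),D[:4].round(2))
def f(p):
    a,h,L1,L2,e,L3=p;A=np.radians(D[:,2]);B=A+np.radians(D[:,3]);C=B+np.radians(D[:,5])
    return np.r_[a+L1*np.sin(A)+L2*np.sin(B)+e*np.cos(B)+L3*np.sin(C)-D[:,0],h+L1*np.cos(A)+L2*np.cos(B)-e*np.sin(B)+L3*np.cos(C)-D[:,1]]
o=least_squares(f,[0,.2,.4,.4,0,.2]);print(o.x.round(4),o.cost)
```

```text
cone table 0.002 mean [0.5429 0.243  0.0783] mid [0.4671 0.1899 0.6829] top [0.3618 0.1034 1.3573 0.3618 0.1034 1.3573] 277 4
slim table 0.0003 mean [0.5535 0.0241 0.0739] mid [0.4815 0.0446 0.6818] top [0.3618 0.1034 1.3573 0.3618 0.1034 1.3573] 106 2
wood table 0.0008 mean [0.5442 0.4188 0.0769] mid [0.4644 0.2755 0.6821] top [0.3618 0.1034 1.3573 0.3618 0.1034 1.3573] 118 4
bob table -0.0001 mean [ 0.5155 -0.1714  0.1122] mid [ 0.4597 -0.0673  0.6816] top [0.3618 0.1034 1.3573 0.3618 0.1034 1.3573] 66 5
teal table 0.0005 mean [ 0.593  -0.1888  0.0483] mid [ 0.599  -0.2071  0.0371] top [ 0.5939 -0.1901  0.0622  0.5952 -0.1899  0.0635] 121 48
yellow table 0.0008 mean [0.5528 0.131  0.0325] mid [0.4771 0.1346 0.682 ] top [0.3618 0.1034 1.3573 0.3618 0.1034 1.3573] 137 2
mark [0.6583 0.2028 0.0126] [0.6578 0.2025 0.0126] 314
mark [0.6469 0.0645 0.0169] [0.5205 0.0693 0.6798] 323
mark [0.6501 0.1323 0.0228] [0.5208 0.1311 0.6815] 278
rail ((0.5315933227539062, 0.11057556420564651), (0.3701308071613312, 0.336646169424057), 84.38450622558594)
24 [[ 4.0000e-01  5.0000e-02  1.1400e+00  1.2928e+02 -0.0000e+00  4.9590e+01]
 [ 4.0000e-01  5.0000e-02 -1.0320e+01  1.4230e+02  9.5400e+00  2.8810e+01]
 [ 4.0000e-01  3.0000e-01 -1.9460e+01  1.1683e+02 -0.0000e+00  8.2630e+01]
 [ 4.0000e-01  3.0000e-01 -3.5060e+01  1.2838e+02  4.9700e+00  6.7220e+01]]
[0.006  0.3021 0.4479 0.5562 0.0582 0.295 ] 1.2913297368275628e-05
```

Run:
```python
from h import *
Ps=[]
for c in("top","side"):
    s=r.snapshot(c);W=world(s);ok=s["z_map"]>.1;Ps.append(W[ok])
    if c=="top":
        for n,(u,v),w,h in[("cone",(208,222),12,.086),("slim",(285,217),8,.061),("wood",(146,223),9,.036),("bob",(359,227),7,.012)]:
            sl=np.s_[v-w:v+w+1,u-w:u+w+1];P=W[sl][ok[sl]]
            Q=P[(P[:,2]>h*.5)&(P[:,2]<h+.02)];T=Q[abs(Q[:,2]-h)<.007]
            print(n,"topmean",T.mean(0).round(4),"mid",((T.min(0)+T.max(0))/2).round(4),"ext",np.ptp(T,0).round(3),len(Q),len(T), Q.mean(0).round(3))
        for m in r.masks_of("top","mark_1"):
            g=m["region"]&ok&(abs(W[...,2]-.013)<.012);print("mark",W[g].mean(0).round(4),m["conf"])
        for m in r.masks_of("top","thread_rail")[:1]:
            g=m["region"]&ok&(abs(W[...,2]-.013)<.01);print("rail",cv2.minAreaRect(W[g][:,:2].astype(np.float32)))
        g=ok&(abs(W[...,0]-.66)<.05)&(abs(W[...,1]-.265)<.03)&(W[...,2]>.03);print("guide",W[g].mean(0),W[g].max(0),g.sum())
P=np.vstack(Ps)
print("heights cm; rows x .2...1.0, cols y -.7...+.5 step .05")
for x in np.arange(.25,1.0,.05):
    print("%.2f"%x," ".join("%4.0f"%(100*P[k,2].max()) if (k:=(abs(P[:,0]-x)<.025)&(abs(P[:,1]-y)<.025)).any() else "  --" for y in np.arange(-.7,.55,.05)))
k=(P[:,1]>-.1)&(P[:,1]<.33)&(P[:,0]>.28)&(P[:,0]<.5)
for x in np.arange(.28,.5,.02):print(round(x,2),P[k&(abs(P[:,0]-x)<.01)][:,2].max().round(3),end="; ")
```

```text
cone topmean [0.5505 0.2487 0.085 ] mid [0.5508 0.2485 0.0853] ext [0.02  0.02  0.011] 207 35 [0.548 0.247 0.07 ]
slim topmean [0.5565 0.022  0.0611] mid [0.5561 0.0218 0.0608] ext [0.027 0.026 0.013] 82 72 [0.556 0.022 0.058]
wood topmean [0.5512 0.4316 0.0359] mid [0.5515 0.4318 0.0361] ext [0.031 0.03  0.012] 99 95 [0.551 0.431 0.035]
bob topmean [ 0.5301 -0.196   0.0113] mid [ 0.5341 -0.1962  0.0116] ext [0.03  0.024 0.01 ] 50 49 [ 0.53  -0.196  0.011]
mark [0.6584 0.2022 0.0133] 0.82
mark [ 0.6417 -0.0065  0.013 ] 0.77
mark [0.6538 0.1341 0.0128] 0.6
mark [0.6484 0.0638 0.0128] 0.53
rail ((0.6539150476455688, 0.09835121780633926), (0.3683018386363983, 0.08012716472148895), 85.76708984375)
guide [0.70050131 0.26454595 0.6402813 ] [0.70999527 0.29469756 0.70672559] 483
heights cm; rows x .2...1.0, cols y -.7...+.5 step .05
0.25  -74  -75  -74  -75   --   --   --   --    1    1    1    1   76   76   70   47   -4   -4   -4   -4   -4   -4   -4    1    2
0.30  -75  -75  -75  -74   --   --   --   --    1    1    1    1   -4   22   23   23   24   24   24   24   24   -4   -4    1    2
0.
[... 1118 characters left out ...]
  75   76   75   76   76   76   76   80   79   61
0.80   -9   -0    1    6    8   34   56   66   70   70   73   74   27   50   50   39   75   75   74   75   75   75   75   76   75
0.85   --   --   --   --   --   --   --   --   --   --   --   --   --   --   --   --   --   --   --   --   --   --   --   --   --
0.90   --   --   --   --   --   --   --   --   --   --   --   --   --   --   --   --   --   --   --   --   --   --   --   --   --
0.95   --   --   --   --   --   --   --   --   --   --   --   --   --   --   --   --   --   --   --   --   --   --   --   --   --
0.28 -0.043; 0.3 0.021; 0.32 0.245; 0.34 0.248; 0.36 0.246; 0.38 0.264; 0.4 0.273; 0.42 0.279; 0.44 0.247; 0.46 0.248; 0.48 0.147;
```

```bash
cat >> h.py <<'E'
C=np.array([.6505,.0984]);U=np.array([.0767,.9971])
R=np.array([[U[1],-U[0],0],[-U[0],-U[1],0],[0,0,-1.]])
O={"cone":([.5500,.2480],.045,.045,105),"slim":([.5563,.0219],.036,.029,35),"wood":([.5513,.4317],.022,.033,-35),"bob":([.530,-.196],.0155,.024,-105)}
Z=.17
def go(x,y,z,v=.25,**k):return r.move_straight([x,y,z],R,speed=v,**k)
def pick(n):
    (x,y),z,d,_=O[n]
    go(*[*r.current_ee_pos()[:2]],Z);r.gripper_to(min(1,(d+.03)/.085));go(x,y,Z,.35);go(x,y,z+.03);print("touch",go(x,y,z,.06,until_force=8))
    r.gripper_to(0);go(x,y,Z)
    print(n,"gap mm",r.current_finger_gap()*85,"force",r.current_grip_force(),r.current_t())
def place(n):
    _,z,d,s=O[n];x,y=C+U*s/1000
    go(x,y,Z,.3);go(x,y,z+.035);print("touch",go(x,y,z+.0135,.04,until_force=6),r.current_ee_pos()[2]-z)
    r.gripper_to((d+.018)/.085);go(x,y,Z);print("done",r.current_t())
E
python3 - <<'E'
from h import *
r.move_straight([.14,-.56,.42],speed=.25)
for p in([.12,-.42,.45],[.42,.05,.45]):r.move_to(p,R);print(r.current_q(),r.current_ft_force())
go(.56,.1,.33);go(.56,.15,Z)
print(r.current_t(),r.current_ft_force())
pick("cone")
E
```

```text
[-8.32845169e+01 -1.65293631e+01  9.93475690e+01 -7.54638491e-04
  9.72740189e+01  1.10838067e+01] [-0.54267085 -0.59265639 -0.33473116]
[-2.81440093e+00 -1.84036463e+01  1.00619507e+02 -2.20986385e-02
  9.77994749e+01  9.16477506e+01] [-0.510084    0.50798656  0.05107556]
6.4 [ 0.60724749 -0.49190284  0.26351887]
touch False
cone gap mm 43.632959157219304 force 60.916621685028076 9.5667
```

Run:
```python
from h import *
place("cone");pick("slim");place("slim")
s=r.snapshot("side");cv2.imwrite("pics/s2.png",cv2.resize(s["img"][100:300,180:340],(640,800))[:600]);print(r.current_ft_force())
```

```text
touch True 0.013756520956090389
done 12.0833
touch False
slim gap mm 27.253059337181153 force 58.97485077381134 15.575
touch True 0.01366280218922935
done 18.275
[ 0.26833921  0.29330236 -0.2924927 ]
```

View pics/s2.png

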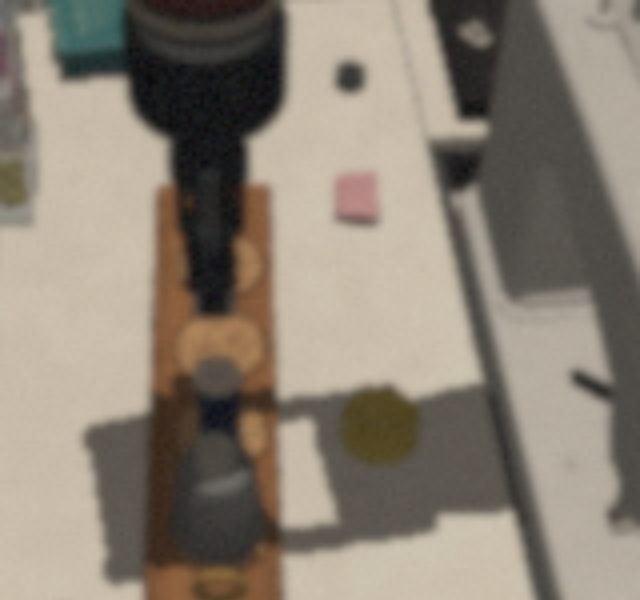

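The cone (crop 215,500) and the slim spool (215,400) stand upright on the first two marks from the guide. The bobbin at (350,75) is untouched. Next are the wooden spool and the bobbin.

Run:
```python
from h import *
pick("wood");place("wood");pick("bob")
```

```text
touch False
wood gap mm 31.198196735497792 force 59.53426659107208 22.3333
touch True 0.013792560166742282
done 25.9083
touch False
bob gap mm 21.10264141511029 force 58.72915327548981 29.8167
```

Run:
```python
from h import *
place("bob")
go(.52,.05,.33);go(.42,.05,.42)
r.move_to([.12,-.42,.45],R)
s=r.snapshot("top");W=world(s);ok=s["z_map"]>.1
a=s["img"][150:230,190:320];cv2.imwrite("pics/t3.png",cv2.resize(a,(780,480)))
for n,h in[("cone",.099),("slim",.074),("wood",.049),("bob",.025)]:
    x,y=C+U*O[n][3]/1000
    P=W[ok&(abs(W[...,0]-x)<.03)&(abs(W[...,1]-y)<.03)&(abs(W[...,2]-h)<.007)]
    rel=P[:,:2].mean(0)-[x,y];print(n,(1000*np.array([rel@U,rel@[U[1],-U[0]]])).round(1),P[:,2].mean().round(4),len(P))
print(r.current_t(),r.current_ft_force())
s=r.snapshot("side");cv2.imwrite("pics/s3.png",cv2.resize(s["img"][120:270,180:340],(640,600)))
```

```text
touch True 0.013790127860626812
done 32.925
cone [ 2.2 -1.2] 0.0975 38
slim [ 2.6 -1. ] 0.0744 70
wood [ 2.9 -0.5] 0.049 96
bob [ 1.7 -0.7] 0.0241 60
36.6583 [-0.37181484  1.16152232  0.10221026]
```

View pics/t3.png

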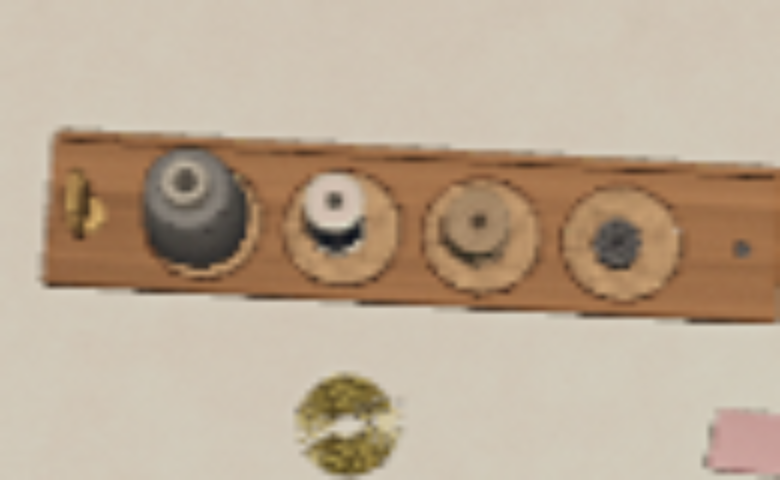

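View pics/s3.png

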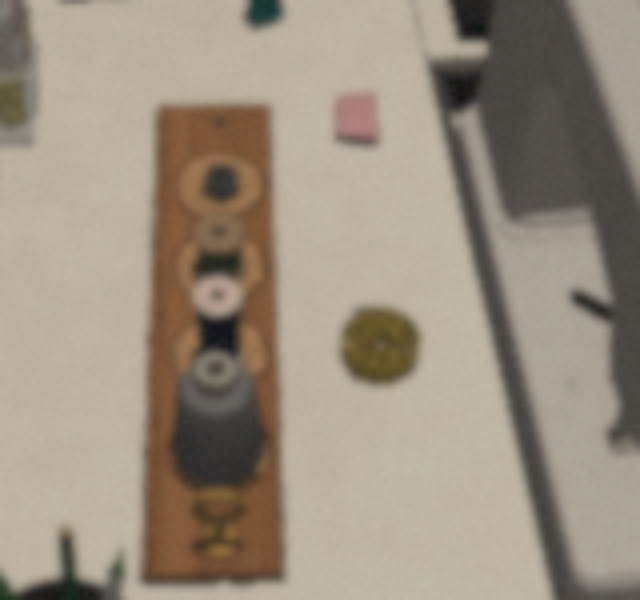

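Both views show the guide at (80,205), then the cone, slim spool, wooden spool and bobbin upright on their marks, with the bobbin at (617,242). All are within 3 mm of the mark centres.

```bash
python3 -c "
from h import *
r.hold(.5);print(r.finish_job())"
```

```text
the job is handed in; nothing more can be done
None
```

The job is handed in at about 37 s of the 104 s allowed: cone, slim spool, wooden spool and bobbin stand upright and released on their marks in that order from the thread guide, each measured within about 3 mm of its mark's centre (no verdict was reported).

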